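Brush out a split cobble mould and hold it shut for clamping

ROBOT

A 6-joint arm with a two-finger parallel gripper is mounted at the origin on the work surface. World frame = base frame: x ahead of the robot, y to its left, z up, the work surface at z = 0. Lengths are in m, angles in rad, forces in N, time in s.
With the tool pointing down it reaches from about 0.325 to 1 m from the base axis. Payload 5.1 kg.
Tool frame: the origin (TCP) lies on the centre line of the jaws, within the pads' length; the fingertips stand 8 mm ahead of it and the grasp point (between the pads) lies 11 mm behind it; z points along the fingers, y is the line along which they close (so a half turn about z gives the same grasp; the last joint's range is limited). The gripper opens to 85 mm and grips with 20 to 120 N. Pads are 22 mm wide; open, the fingers measure 114 mm over their backs; the gripper's body (76 mm by 85 mm) begins 54 mm behind the grasp point. The pads swing forward as they close: fully open they stand 13 mm farther back than shut.
Start: joints at [-1.266, 0.124, 1.65, -0, 1.367, -0.083], TCP at [0.246, -0.602, 0.239] pointing down, gripper open.
Joint ranges: [-2.61, 2.61], [-1.02, 2.33], [0.03, 2.71], [-1.35, 4.49], [0.32, 2.68], [-2.91, 2.91]. Speed limits (rad/s): [2.57, 2.57, 3.14, 3.14, 3.14, 3.14].

INTERFACE

Orientations are given as a 3x3 rotation matrix whose columns are the frame's x, y, z axes.
In Python, from rig import r gives the robot as it stands.
- The arm moves only by the tool servo_tool, never from a script. Its argument "motion" is a list of rows, each a list of 6 numbers: the shift along the tool's x, y, z in parts of the range, where 1.0 means 100 cm, then the turn, a rotation vector about the tool's x, y, z in fractions of the full range, 1 being 2 rad. In form: [[tx, ty, tz, rx, ry, rz], ...]. A call has 1 to 20 rows; each row is the pose to reach, as a shift and turn from the pose commanded when the call began, along the tool's axes at that moment; what a row does not reach only later rows make up. A row lasts 1/8 s, in which the tool goes at most 62.5 mm and 10.7 degrees, less where a joint would pass 70% of its speed; a pose out of reach is approached as far as the arm can. A call with a gripper value outside its range is refused whole. "hand" is the closure, from -1 (fully open) to 1 (shut), set as the call begins (left out, the last holds). The fingers move at their own pace and stop on an object; "force" is the grip in N (left out, the last holds). Time passes only in rows, so rows that repeat a pose let the fingers close. It gives the time, the measured TCP pose, the force, the opening and the grip force at its end, in the units of the state.
- r.observe(): the state, without advancing time (a new reading comes with each control period).
- r.capture(name): name is "scene" or "top" or "wrist"; returns the picture (480x640x3 uint8, red, green, blue); there is no depth.
- r.camera_info(name): a dict with "mtx" (3x3 intrinsics, pixels), "extrinsics" (4x4, takes a point from camera to world coordinates). Camera axes: x right, y up, looking along -z (the intrinsics and any distortion apply to the point x, -y, -z); pixel columns grow to the right and rows downward; lengths in m; the calibration is good to about 2 mm. The wrist camera is an equidistant fisheye: a pixel r from the principal point sees the ray r / f radians off the axis. A picture is of the moment at which its call begins: read the wrist's pose just before it. camera_info takes no time and is no camera call; for the wrist camera it gives the pose at the moment of the call.
- r.hand_in(): hands the job in; it is judged then, once.
Trained networks look in the newest picture that a camera, given by its name, has taken for a name from the list of things; names that differ only in an ending like _2 or _b are one class to them, and where a whole thing is asked for, a point or a joint stands for the part that bears it (a point fixed in the world has none). Each returns a list of dicts, best first, with "confidence" (0 to 1); they miss things now and then, are a little off and sometimes report something else, mostly with a low value. They report only what shows in the picture. A call takes as long as a camera call. They do not tell look-alikes from the thing itself.
- r.masks_of(name, camera): "pixels" (480x640 bool, what is visible of it) and "box" ([left, top, right, bottom] in pixels, round what is visible of it).
- r.mark_of(name, camera): "location" ([column, row] in pixels: a listed point, or the origin of a listed thing).
The state is a dict: "clock": time; "q": joint angles; "qd": joint speeds; "joint_torque": joint torques, N m; "ee_pos": TCP position; "tool_rot": TCP orientation; "force": force on the tool from outside, world axes, zero at the start; "torque": the same for the moment, N m; "grip_width": finger opening in m; "grip_force": force on a finger pad.
Only numpy, scipy, OpenCV 4.12 (cv2) and the standard library are available. Lean on these libraries where they do the work, as an engineer would, in place of code of your own. Each camera call takes 0.05 s, during which the arm holds its last target. There are 200 camera calls.

TASK

Take the brush from its pot and scrub the back wall inside the fixed grey half of the cobble mould with two full strokes, each down to the base plate and up again until its bristle end is near the rim, then stand the brush back in its pot and let it go. Then draw the blue loose half by its handle along the base plate, square and in line with the fixed half, up against the two rubber seals, ease it on without ever pressing hard enough to crush them (30 N), and finish while still holding it there with a steady push of about 15 N, both seals squeezed, flat on the base plate, so that I can swing the clamp bolts over and tighten them. Do not let go at the end, and leave the cobbles and the oil can where they are.

Things in the scene. Friction and masses are not known exactly. Their poses are not given: they have to be found in the camera images.
- mould: Base plate (dark, fixed to the bench) of a split steel cobble mould, with the grey fixed half on it. Origin: underside of the plate, in the parting plane, middle of the cell; +x points into the fixed half, its open side looks to -x. Plate x -130 to 80, y -115 to 115, top at z = 12 mm. Hex-bolt heads 5 mm high at its corners.
- scrub (a point): Point on the base plate's top inside the fixed half: 21 mm behind the parting plane, 19 mm in front of the back wall, in the middle. With the upright brush's end over it (at most 7 mm nearer the opening, 22 mm sideways) the bristles rub the back wall. Axes as the mould's.
- fixed_rim (a point): Middle of the rim of the fixed half's back wall, inner edge: mould x = 40, z = 92 mm. The half cell: grey wall 4 mm thick and 80 mm high on the plate, open on top, inside 110 mm wide in y at the opening, 40 mm deep, back flat for 14 mm either side. Flanges at mould x 0 to 6, y 55 to 85 mm either side; behind them clamp bolts with brass wing nuts are swung back to x = 65 mm.
- gasket: The pair of seals as one thing (seal_left and seal_right) on the fixed half's flange faces. Origin: on the base plate's top, in the parting plane, middle of the cell; axes as the mould's.
- seal_left: Black hollow rubber strip, upright, 8 mm wide and 76 mm high, standing 6 mm proud of the fixed half's left flange (mould y = +66 mm). Origin: on the parting plane at its foot; its free face is 6 mm to -x of it. It yields along +x by up to 5.5 mm with 2.5 N per mm (both together 5 N per mm).
- seal_right: The same strip on the right flange, mould y = -66 mm.
- loose_half: Blue loose half, mirror image of the fixed one, about 0.7 kg (0.6 to 0.85), upright on the base plate, drawn back and askew. Origin: underside, in its parting face, middle of the cell; axes as the mould's when square. Flange faces at x = 0, y to 85 mm either side; shell bulges to x = -44 mm, 80 mm high. It meets the seals at mould x = -6 mm, 15 N on them is x = -3 mm.
- handle (a point): Middle of the loose half's rigid steel bar handle: 12 mm thick in x, 20 mm high, 90 mm long in y, at loose-half x = -90, z = 50 mm (62 mm above the bench); 40 mm free between bar and shell, 70 mm between its arms. Take it from above, fingers closing along x. The plate is oiled (friction 0.13 to 0.17): friction takes 2 to 4 N of a push.
- brush: Brush standing upright in the pot, handle up, about 0.09 kg, 225 mm long. Origin: centre of its bristle end; z along the brush to the handle. Bristle head 42 mm across the soft tips (stiff core 28 mm), from 0 to 75 mm; thin stem; orange round handle of 20 mm diameter from z = 115 to 225 mm.
- brush_tip (a point): Centre of the brush's bristle end (the brush's origin).
- brush_grip (a point): Point on the axis of the brush handle 185 mm above the bristle end, where to grip it from above.
- pot: Brush pot: green upright pipe of 54 mm outer and 46 mm inner diameter on an 80 mm square foot, fixed to the bench. Origin: underside of the foot on the pipe's axis; inner floor at z = 10 mm, rim at 91 mm.
- pot_mouth (a point): Centre of the pot's mouth, 91 mm above the bench.
- cobble_a: Dark concrete cobble 95 x 68 x 60 mm, bystander. Origin: centre of its underside.
- cobble_b: Reddish-grey concrete cobble 80 x 62 x 60 mm, bystander. Origin: centre of its underside.
- oil_can: Red can of mould oil, 72 mm diameter, 130 mm high, bystander. Origin: centre of its underside.
Not all that is in view belongs to the job. Leave any purple look-alike of the pot alone.

How it is judged:
On the way, in this order (a step that is already met when the one before it is completed fails the run):
1. first stroke down: the held brush inside the fixed half at its back wall, bristle end within 18 mm of the base plate, the loose half still drawn back (z of brush_tip in the frame of mould between 0 and 0.03 m and x of brush_tip in the frame of mould between 0.014 and 0.045 m and y of brush_tip in the frame of mould between -0.022 and 0.022 m and angle between brush's own z axis and vertical below 0.35 rad and contact force between the fingers and brush above 0.5 N and x of loose_half in the frame of mould below -0.025 m), for 0.05 s.
2. first stroke up: bristle end raised 48 mm or more above the base plate, still inside the half cell (z of brush_tip in the frame of mould between 0.06 and 0.095 m and x of brush_tip in the frame of mould between 0.014 and 0.045 m and y of brush_tip in the frame of mould between -0.022 and 0.022 m and angle between brush's own z axis and vertical below 0.35 rad and contact force between the fingers and brush above 0.5 N), for 0.05 s.
3. second stroke down (z of brush_tip in the frame of mould between 0 and 0.03 m and x of brush_tip in the frame of mould between 0.014 and 0.045 m and y of brush_tip in the frame of mould between -0.022 and 0.022 m and angle between brush's own z axis and vertical below 0.35 rad and contact force between the fingers and brush above 0.5 N), for 0.05 s.
4. second stroke up (all of step 2), for 0.05 s.
5. the brush stands in its pot again, let go, the loose half not yet against the seals (horizontal distance between brush_tip and pot below 0.018 m and z of brush_tip in the frame of pot below 0.022 m and angle between brush's own z axis and vertical below 0.45 rad and contact force between the fingers and brush below 0.1 N and x of loose_half in the frame of mould below -0.025 m), for 0.2 s.
6. the loose half pressed on the seals with 8 to 20 N for a second (contact force between gasket and loose_half between 8 and 20 N), for 1 s.
At the end, for the whole second after the job is handed in: The robot holds the loose half still against both rubber seals: 8 to 20 N on the seals together and more than 2 N on each, in line with the fixed half within 7 mm sideways and 0.06 rad, upright and flat on the base plate within 4 mm, still pushed by the robot; the brush stands in its pot (all of step 6 and horizontal distance between brush_tip and pot below 0.018 m and z of brush_tip in the frame of pot below 0.022 m and angle between brush's own z axis and vertical below 0.45 rad and contact force between each of seal_left, seal_right and loose_half above 2 N and y of loose_half in the frame of mould between -0.007 and 0.007 m and z of loose_half in the frame of mould between 0.008 and 0.016 m and x of loose_half in the frame of mould between -0.0075 and 0.002 m and angle between the x axis of loose_half and the x axis of mould, either way round below 0.06 rad and angle between loose_half's own z axis and vertical below 0.06 rad and linear speed of loose_half below 0.01 m/s and contact force between any of the fingers, the arm and loose_half above 5 N); the arm keeps its last pose, push and grip.
It fails at once if seals crushed: more than 30 N on them (contact force between gasket and loose_half above 30 N).
It fails at once if a bystander (cobble or oil can) moved more than 20 mm (distance of any of cobble_a, cobble_b, oil_can from where it was at the start of the episode above 0.02 m).
It also fails if it takes over 66 s, if anything falls off the work surface, if the arm or the gripper's body presses on something with over 40 N, if the wrist force passes 120 N, or if a joint passes its speed limit or range.

## Working session

There is one attempt and no reset: what is moved stays moved. The work goes in short steps, Python scripts to look and compute and a tool call to move; the robot and the scene stay as the last step left them, time stands still between calls to the robot, and variables do not carry over. Pictures are saved under pics/ and viewed, at most 10 in all, crops included, and the job is handed in when it is done.

Besides the shell and the picture viewer there is one more tool, called after ">>>" as name(argument=value, ...), one argument or row to a line, values as JSON. servo_tool: Moves the arm, as the interface text tells. Its arguments: {"type":"object","properties":{"motion":{"type":"array","items":{"type":"array","items":{"type":"number"}}},"hand":{"type":"number"},"force":{"type":"number"}},"required":["motion"]}

```bash
mkdir -p pics; cat > h.py <<'E'
import numpy as np, cv2
from rig import r
def ray(cam,px,info=None):
    i=info or r.camera_info(cam); K=np.array(i["mtx"]); T=np.array(i["extrinsics"])
    u=(px[0]-K[0,2])/K[0,0]; v=(px[1]-K[1,2])/K[1,1]
    if cam=="wrist":
        t=np.hypot(u,v); s=np.sin(t)/max(t,1e-9); d=np.array([u*s,-v*s,-np.cos(t)])
    else: d=np.array([u,-v,-1.])
    d=T[:3,:3]@d; return T[:3,3],d/np.linalg.norm(d)
def atz(cam,px,z,info=None):
    o,d=ray(cam,px,info); return o+d*(z-o[2])/d[2]
def tri(rs):
    A=sum(np.eye(3)-np.outer(d,d) for o,d in rs); b=sum((np.eye(3)-np.outer(d,d))@o for o,d in rs)
    return np.linalg.solve(A,b)
def proj(cam,p):
    i=r.camera_info(cam); K=np.array(i["mtx"]); T=np.array(i["extrinsics"])
    c=T[:3,:3].T@(np.array(p)-T[:3,3]); return K[0,0]*c[0]/-c[2]+K[0,2],K[1,1]*-c[1]/-c[2]+K[1,2]
E
python3 - <<'E'
from h import *
for c in ["scene","top"]:
    im=r.capture(c); cv2.imwrite(f"pics/{c}.png",im[...,::-1])
    i=r.camera_info(c); print(c,np.round(i["mtx"],1).tolist(),np.round(i["extrinsics"],3).tolist())
for n in ["mould","scrub","fixed_rim","gasket","seal_left","seal_right","loose_half","handle","brush_tip","brush_grip","pot","pot_mouth","cobble_a","oil_can"]:
    for c in ["scene","top"]:
        print(n,c,[(np.round(m["location"],1).tolist(),round(m["confidence"],2)) for m in r.mark_of(n,c)[:3]])
print(r.observe())
E
```

```text
scene [[554.9, 0.0, 316.4], [0.0, 554.9, 247.0], [0.0, 0.0, 1.0]] [[0.748, -0.467, 0.472, 1.173], [0.663, 0.543, -0.515, -0.748], [-0.015, 0.698, 0.716, 1.085], [0.0, 0.0, 0.0, 1.0]]
top [[535.1, 0.0, 317.4], [0.0, 535.1, 243.8], [0.0, 0.0, 1.0]] [[0.019, 0.983, -0.183, 0.338], [-1.0, 0.021, 0.009, -0.041], [0.013, 0.182, 0.983, 1.271], [0.0, 0.0, 0.0, 1.0]]
mould scene [([361.0, 284.7], 0.76), ([344.6, 275.0], 0.18)]
mould top [([293.1, 217.6], 0.64)]
scrub scene [([364.7, 289.2], 0.7)]
scrub top [([294.4, 208.8], 0.96)]
fixed_rim scene [([376.5, 269.8], 0.84)]
fixed_rim top [([296.2, 190.4], 0.58)]
gasket scene []
gasket top [([319.5, 221.2], 0.37)]
seal_left scene []
seal_left top [([266.8, 213.6], 0.41)]
seal_right scene []
seal_right top [([318.3, 220.3], 0.5), ([287.7, 275.1], 0.22)]
loose_half scene [([342.0, 274.5], 0.64), ([302.2, 368.3], 0.16)]
loose_half top [([295.8, 241.7], 0.95)]
handle scene [([319.8, 243.3], 0.92)]
handle top [([291.2, 273.4], 0.83)]
brush_tip scene []
brush_tip top [([292.8, 219.6], 0.6), ([295.0, 190.6], 0.56)]
brush_grip scene [([236.7, 278.9], 0.6
[... 746 characters left out ...]
0, -8.26065079e-02]), 'qd': array([-2.66605342e-05,  3.94373195e-04, -3.76310515e-04, -2.99218355e-04,
       -9.26684236e-04, -2.09799745e-03]), 'joint_torque': array([-6.30058057e-04, -4.23581707e+01, -3.65745234e+01, -1.10343574e-04,
        5.48186345e-04,  4.60095492e-06]), 'ee_pos': array([ 0.24577428, -0.60172673,  0.23930676]), 'tool_rot': array([[ 9.25738463e-01,  3.78164380e-01, -8.57018895e-06],
       [ 3.78164380e-01, -9.25738462e-01,  5.29220229e-05],
       [ 1.20794704e-05, -5.22328923e-05, -9.99999999e-01]]), 'force': array([-0.9616509 , -0.19255483, -0.33331111]), 'torque': array([ 0.02323055,  0.03361254, -0.02769493]), 'grip_force': 0.0, 'grip_width': 0.08544715337542348}
```

View pics/scene.png

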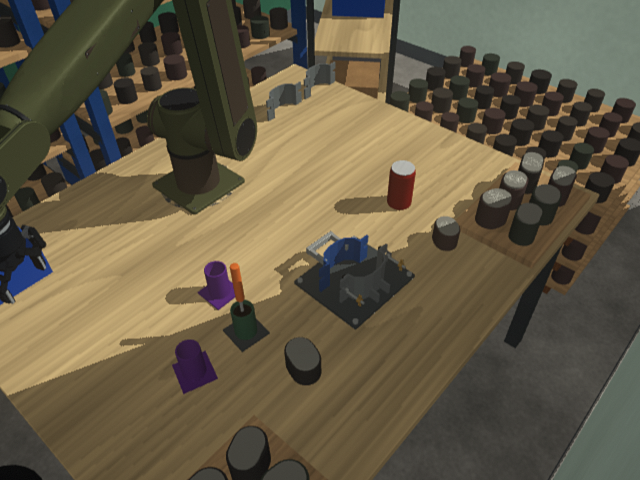

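View pics/top.png

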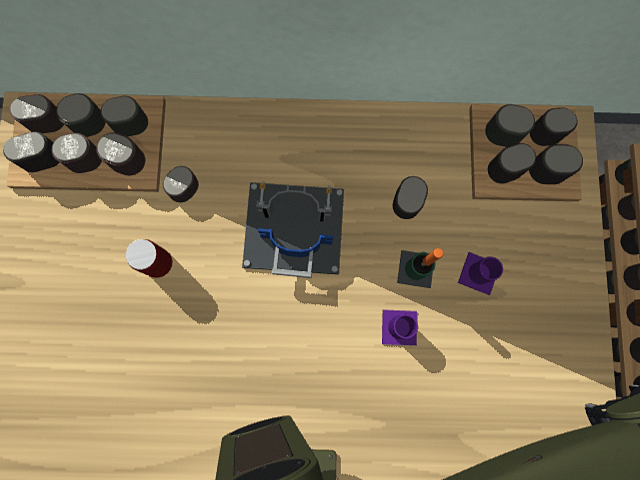

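View crop.

Pot candidates: purple scene (215,283)/top (401,327); purple scene (190,365)/top (485,270); green with the brush in it, scene (243,320)/top (420,263). I choose the green one. I check it and the mould in one crop.

```bash
python3 - <<'E'
from h import *
im=cv2.imread("pics/top.png")
c=cv2.resize(im[175:340,235:455],None,fx=3.6,fy=3.6,interpolation=cv2.INTER_CUBIC)
cv2.imwrite("pics/crop1.png",c)
# plate: dark quad via mask
for n in ["mould","loose_half","brush","pot"]:
  for m in r.masks_of(n,"top")[:3]: print(n,m["confidence"],np.round(m["box"]).tolist())
tp=lambda px,z:np.round(atz("top",px,z),4)
print("bolt corners",[tp(p,.017) for p in [(254,186),(341,190),(247,263),(336,269)]])
print("mould",tp((293.1,217.6),0),atz("scene",(361,284.7),0))
print("scrub",tp((294.4,208.8),.012),atz("scene",(364.7,289.2),.012))
print("rim",tp((296.2,190.4),.092),atz("scene",(376.5,269.8),.092))
print("handle",tp((291.2,273.4),.062),atz("scene",(319.8,243.3),.062))
print("loose",tp((295.8,241.7),.012),atz("scene",(342,274.5),.012))
print("grip",tp((430.8,257.2),.195),atz("scene",(236.7,278.9),.195))
print("pot",tp((412.6,265.1),0),atz("scene",(248.2,330.8),0))
print("mouth",tp((419,261.2),.091),atz("scene",(241.5,306.1),.091))
print("can",tp((158.2,264.5),0)); print("cob",tp((184.2,185.6),0),tp((406.8,199.3),0))
E
```

```text
mould 0.73 [240.0, 180.0, 344.0, 274.0]
loose_half 0.75 [259.0, 228.0, 333.0, 279.0]
brush 0.56 [412.0, 248.0, 444.0, 273.0]
pot 0.9 [460.0, 252.0, 503.0, 294.0]
pot 0.88 [397.0, 250.0, 433.0, 289.0]
pot 0.67 [382.0, 309.0, 419.0, 345.0]
bolt corners [array([0.7102, 0.1046, 0.017 ]), array([ 0.705 , -0.1069,  0.017 ]), array([0.521 , 0.1134, 0.017 ]), array([ 0.5112, -0.0972,  0.017 ])]
mould [0.6376 0.0082 0.    ] [0.63400751 0.00710039 0.        ]
scrub [0.6567 0.0052 0.012 ] [ 0.65618805 -0.00679783  0.012     ]
rim [ 6.797e-01 -6.000e-04  9.200e-02] [0.6787115  0.00415893 0.092     ]
handle [0.4927 0.0065 0.062 ] [0.49670251 0.00460744 0.062     ]
loose [ 5.757e-01 -3.000e-04  1.200e-02] [ 0.58161292 -0.00618467  0.012     ]
grip [ 0.5149 -0.2824  0.195 ] [ 0.52087054 -0.28858607  0.195     ]
pot [ 0.5268 -0.282   0.    ] [ 0.52010043 -0.28186855  0.        ]
mouth [ 0.5224 -0.2792  0.091 ] [ 0.5134906  -0.28362896  0.091     ]
can [0.5154 0.3271 0.    ]
cob [0.7123 0.2778 0.    ] [ 0.69   -0.2699  0.    ]
```

View pics/crop1.png

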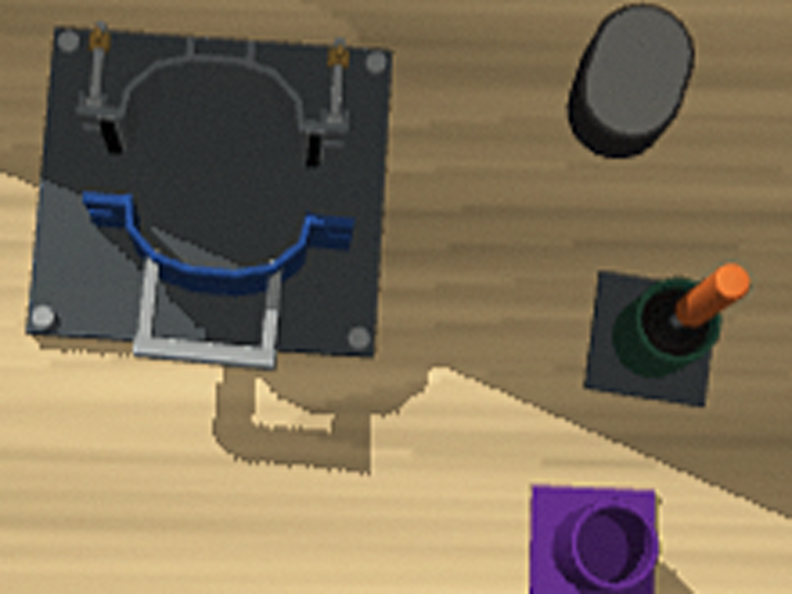

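The crop shows the green pot at (665,328) holding the orange-handled brush (733,280), both purple pots are empty. The fixed half is at the top of the plate, and the blue half is below, slightly turned. Now numbers from the corners.

```bash
python3 - <<'E'
from h import *
P=lambda c,z:atz("top",(235+c[0]/3.6-.36,175+c[1]/3.6-.36),z)
pl=[P(c,.012) for c in [(55,28),(392,50),(373,355),(28,333)]]
bo=[P(c,.017) for c in [(68,41),(376,62),(358,338),(43,316)]]
for q in (pl,bo):
    A,B,C,D=q
    x=(A+B-C-D); y=(A+D-B-C); 
    print(np.round(q,4)[:,:2].tolist(),"size",np.linalg.norm(A-D),np.linalg.norm(A-B),"yaw",np.arctan2(x[1],x[0]),np.arctan2(-y[0],y[1]),"c",sum(q)/4)
print("flange L,R", P((85,193),.092),P((353,218),.092),"face seg",P((85,193),.092)-P((130,197),.092))
print("bar", P((135,347),.072),P((275,358),.072),"front top",P((137,355),.052))
print("handle top",P((733,280),.235),"pot mouth",P((665,328),.091))
print("foot",[np.round(P(c,.006),3) for c in [(598,270),(722,290),(705,406),(585,387)]])
o=r.observe(); R=o["tool_rot"]; print(R.T@(np.array([.52,-.285,.32])-o["ee_pos"]))
E
```

```text
[[0.7205, 0.1155], [0.7103, -0.1133], [0.5018, -0.1029], [0.5116, 0.1244]] size 0.20905655978393292 0.22898059912093213 yaw -0.046152646010091225 -0.04389832010734353 c [0.61106565 0.00594078 0.012     ]
[[0.7101, 0.1057], [0.7002, -0.1023], [0.5122, -0.0927], [0.5224, 0.1144]] size 0.18787301134093842 0.20823233865561952 yaw -0.04865008037590588 -0.04843862630770104 c [0.61121812 0.00631415 0.017     ]
flange L,R [0.58955254 0.08232567 0.092     ] [ 0.57727552 -0.08541152  0.092     ] face seg [0.00193629 0.02817535 0.        ]
bar [0.49592901 0.04925477 0.072     ] [ 0.49082845 -0.03856489  0.072     ] front top [0.49346509 0.04930768 0.052     ]
handle top [ 0.51819437 -0.28833742  0.235     ] pot mouth [ 0.51216553 -0.27982886  0.091     ]
foot [array([ 0.563, -0.253,  0.006]), array([ 0.551, -0.336,  0.006]), array([ 0.473, -0.323,  0.006]), array([ 0.484, -0.243,  0.006])]
[ 0.37364563 -0.18950078 -0.08066123]
```

Units first: shifts go in shares of 100 cm and turns go in shares of 2 rad. So 37.1 cm / 100 = 0.371, 35 cm / 100 = 0.35, -1.137 rad / 2 = -0.5685.

>>> servo_tool(
  motion=[
    [0.02,-0.01,-0.05,0,0,0],
    [0.07,-0.035,-0.05,0,0,-0.07],
    [0.12,-0.06,-0.05,0,0,-0.14],
    [0.17,-0.086,-0.05,0,0,-0.21],
    [0.22,-0.112,-0.05,0,0,-0.28],
    [0.27,-0.137,-0.05,0,0,-0.35],
    [0.32,-0.162,-0.05,0,0,-0.42],
    [0.35,-0.178,-0.05,0,0,-0.49],
    [0.371,-0.1884,-0.05,0,0,-0.54],
    [0.371,-0.1884,-0.05,0,0,-0.5685],
    [0.371,-0.1884,-0.05,0,0,-0.5685],
    [0.371,-0.1884,-0.05,0,0,-0.5685],
  ],
  hand=-1,
  force=40,
)

```text
clock: 3.2
ee_pos: [0.5178, -0.2872, 0.2894]
tool_rot: [[0.047, 0.999, 0.0], [0.999, -0.047, -0.0], [-0.0, 0.0, -1.0]]
force: [0.1, 0.6, -0.5]
grip_width: 0.0854
grip_force: 0.0
```

```bash
python3 - <<'E'
from h import *
o=r.observe(); print(o["clock"],o["ee_pos"],o["tool_rot"].round(3).tolist(),o["q"].round(2))
i=r.camera_info("wrist"); im=r.capture("wrist"); cv2.imwrite("pics/w1.png",im[...,::-1])
print(np.round(i["mtx"],1).tolist(),np.round(i["extrinsics"],3).tolist())
Z=dict(pot=0,pot_mouth=.091,brush_grip=.195,brush_tip=.01,scrub=.012,mould=0,fixed_rim=.092,handle=.062,loose_half=.012)
for n,z in Z.items():
    for m in r.mark_of(n,"wrist")[:3]: print(n,np.round(m["location"],1),round(m["confidence"],2),atz("wrist",m["location"],z,i).round(4))
E
```

```text
3.2 [ 0.51783537 -0.28723733  0.28938421] [[0.047, 0.999, 0.0], [0.999, -0.047, -0.0], [-0.0, 0.0, -1.0]] [-0.6  -0.03  1.73 -0.    1.45 -0.55]
[[371.6, 0.0, 313.2], [0.0, 371.6, 239.4], [0.0, 0.0, 1.0]] [[0.999, 0.045, 0.012, 0.521], [-0.046, 0.964, 0.262, -0.221], [-0.0, -0.263, 0.965, 0.425], [0.0, 0.0, 0.0, 1.0]]
pot [312.2 199.8] 0.97 [ 0.5167 -0.2887  0.    ]
pot [195.5 171.4] 0.66 [ 0.3809 -0.2467  0.    ]
pot [309.2 316.8] 0.66 [ 0.5058 -0.438   0.    ]
pot_mouth [314.  360.5] 0.77 [ 0.5115 -0.4446  0.091 ]
pot_mouth [162.9 180.4] 0.69 [ 0.3769 -0.2467  0.091 ]
brush_grip [315.7 246. ] 0.67 [ 0.5196 -0.2876  0.195 ]
```

View pics/w1.png

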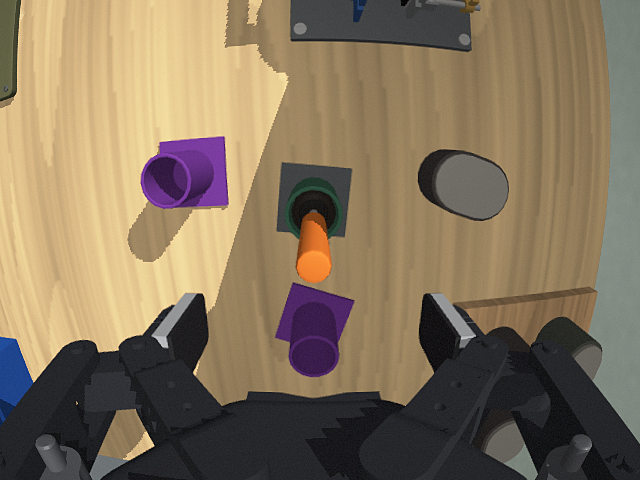

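The wrist view shows the orange handle (314,265) centred between the fingers above the green pot (313,205), and both purple pots are clear of the descent.

In the tool's units: 10.5 cm / 100 = 0.105, 8 cm / 100 = 0.08.

>>> servo_tool(
  motion=[
    [0,0.001,0.04,0,0,0],
    [0,0.001,0.08,0,0,0],
    [0,0.001,0.105,0,0,0],
    [0,0.001,0.105,0,0,0],
  ],
)

```text
clock: 4.2
ee_pos: [0.5176, -0.2861, 0.1815]
tool_rot: [[0.046, 0.999, -0.005], [0.999, -0.046, 0.003], [0.003, -0.005, -1.0]]
force: [-0.3, -0.6, 0.3]
grip_width: 0.0854
grip_force: 0.0
```

>>> servo_tool(
  motion=[
    [0,0,0,0,0,0],
    [0,0,0,0,0,0],
    [0,0,0,0,0,0],
    [0,0,0,0,0,0],
    [0,0,0,0,0,0],
    [0,0,0,0,0,0],
  ],
  hand=1,
  force=40,
)

```text
clock: 4.95
ee_pos: [0.5192, -0.2874, 0.1854]
tool_rot: [[0.046, 0.999, 0.001], [0.999, -0.046, -0.001], [-0.001, 0.001, -1.0]]
force: [-2.0, 1.3, 6.6]
grip_width: 0.0193
grip_force: 39.4
```

In the tool's units: -12.5 cm / 100 = -0.125, -11 cm / 100 = -0.11.

>>> servo_tool(
  motion=[
    [0,0,-0.03,0,0,0],
    [0,0,-0.07,0,0,0],
    [0,0,-0.11,0,0,0],
    [0,0,-0.125,0,0,0],
    [0,0,-0.125,0,0,0],
  ],
)

```text
clock: 5.58
ee_pos: [0.5192, -0.2872, 0.3094]
tool_rot: [[0.046, 0.999, 0.001], [0.999, -0.046, -0.0], [-0.0, 0.001, -1.0]]
force: [-0.7, -0.4, -2.3]
grip_width: 0.019
grip_force: 39.3
```

```bash
python3 - <<'E'
from h import *
o=r.observe(); print(o["clock"],o["ee_pos"],o["grip_width"],o["grip_force"],o["force"])
for c in ["scene","top","wrist"]:
    i=r.camera_info(c); im=r.capture(c)
    if c=="scene": cv2.imwrite("pics/s2.png",cv2.resize(im[150:350,180:447],None,fx=3,fy=3,interpolation=cv2.INTER_CUBIC)[...,::-1])
    for n,z in dict(brush_tip=.135,brush_grip=.32,pot=0,scrub=.012,mould=0,fixed_rim=.092,handle=.062).items():
        for m in r.mark_of(n,c)[:2]: print(c,n,np.round(m["location"],1),round(m["confidence"],2),atz(c,m["location"],z,i).round(4))
E
```

```text
5.575 [ 0.51922443 -0.28717363  0.3094486 ] 0.01902727291394562 39.28776562213898 [-0.68495106 -0.41494666 -2.30491743]
scene brush_tip [239.1 294.7] 0.96 [ 0.5152 -0.2857  0.135 ]
scene brush_tip [345.4 276.2] 0.49 [ 0.6585 -0.0901  0.135 ]
scene brush_grip [229.  236.1] 0.81 [ 0.5184 -0.2868  0.32  ]
scene brush_grip [359.9 286.9] 0.27 [ 0.7947 -0.2208  0.32  ]
scene pot [248.8 333.3] 0.9 [ 0.5265 -0.2859  0.    ]
scene pot [193.6 373.4] 0.88 [ 0.5121 -0.4429  0.    ]
scene scrub [444.7 239.1] 0.21 [0.7112 0.2756 0.012 ]
scene mould [361.  285.4] 0.74 [0.6355 0.0053 0.    ]
scene fixed_rim [378.3 265.4] 0.88 [0.6733 0.0184 0.092 ]
scene fixed_rim [319.7 241.1] 0.68 [ 0.5112 -0.0117  0.092 ]
scene handle [318.9 244.5] 0.63 [ 4.978e-01 -2.000e-04  6.200e-02]
scene handle [240.2 293.8] 0.35 [ 0.4646 -0.2466  0.062 ]
top brush_grip [445.9 247.6] 0.41 [ 0.5125 -0.2821  0.32  ]
top pot [477.  273.2] 0.69 [ 0.5105 -0.4366  0.    ]
top pot [411.4 266. ] 0.61 [ 0.5246 -0.2791  0.    ]
top scrub [294.2 209.4] 0.62 [0.6552 0.0056 0.012 ]
top mould [292.2 218.2] 0.84 [0.636  0.0104 0.    ]
top mould [413.3 268.5] 0.54 [ 0.5186 -0.2836  0.    ]
top fixed_rim [293. 192.] 0.62 [0.6758 0.0065 0.092 ]
top handle [290.1 275.1] 0.93 [0.4888 0.0089 0.062 ]
wrist brush_grip [314.7 322.5] 0.73 [ 0.5198 -0.2869  0.32  ]
wrist pot [197.8 172.3] 0.94 [ 0.3784 -0.2493  0.    ]
wrist pot [313. 200.] 0.62 [ 0.5187 -0.2921  0.    ]
wrist handle [314.3 205.4] 0.65 [ 0.5203 -0.2879  0.062 ]
```

View pics/s2.png

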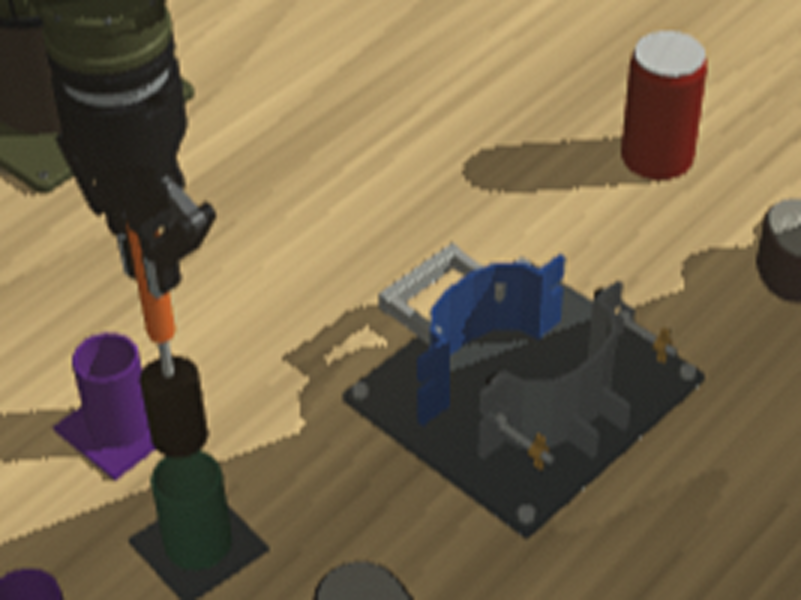

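The brush hangs upright in the grip, its end just clear of the green pot's rim (scene crop 190,455). I cross-check the mould pose with the plate corners in this view: (345,397), (527,537), (703,377).

```bash
python3 - <<'E'
from h import *
P=lambda c,z:atz("scene",(180+c[0]/3-.33,150+c[1]/3-.33),z)
L,F,Rr=[P(c,.010) for c in [(344,397),(526,536),(704,376)]]
print(L,F,Rr,np.linalg.norm(F-L),np.linalg.norm(Rr-F)); e=F-L;g=Rr-F
print("yaw",np.arctan2(e[1],e[0]),np.arctan2(-g[0],g[1]))
c=(L+Rr)/2; y=-.046; print("origin",c+.025*np.array([np.cos(y),np.sin(y),0]))
o=r.observe(); t=np.array([.6360,.0055])+np.array([[np.cos(y),-np.sin(y)],[np.sin(y),np.cos(y)]])@[.021,0]
d=np.r_[t,.31]-o["ee_pos"]; print(t,o["tool_rot"].T@d*100)
E
```

```text
[ 0.50479182 -0.10387951  0.01      ] [ 0.71227298 -0.11525724  0.01      ] [0.72231144 0.11532383 0.01      ] 0.20779289223260275 0.2307994812409259
yaw -0.05478254176702793 -0.043507998240652476
origin [0.63852519 0.00457257 0.01      ]
[0.65697779 0.00453434] [29.76887341 12.44487871 -0.06437641]
```

In the tool's units: 29.7 cm / 100 = 0.297, 29.4 cm / 100 = 0.294.

>>> servo_tool(
  motion=[
    [0.03,0.012,-0.01,0,0,0],
    [0.075,0.031,-0.01,0,0,0],
    [0.12,0.05,-0.01,0,0,0],
    [0.165,0.069,-0.01,0,0,0],
    [0.21,0.088,-0.01,0,0,0],
    [0.25,0.105,-0.01,0,0,0],
    [0.28,0.117,-0.01,0,0,0],
    [0.294,0.123,-0.01,0,0,0],
    [0.297,0.124,-0.01,0,0,0],
    [0.297,0.124,-0.01,0,0,0],
    [0.297,0.124,-0.01,0,0,0],
  ],
)

```text
clock: 8.15
ee_pos: [0.6562, 0.0028, 0.3194]
tool_rot: [[0.047, 0.999, 0.0], [0.999, -0.047, -0.0], [-0.0, 0.0, -1.0]]
force: [0.4, -0.7, -1.3]
grip_width: 0.0189
grip_force: 39.3
```

```bash
python3 - <<'E'
from h import *
o=r.observe(); print(o["clock"],o["ee_pos"],o["grip_width"],o["force"])
for c in ["scene","top","wrist"]:
    i=r.camera_info(c); im=r.capture(c)
    if c=="scene": cv2.imwrite("pics/s3.png",cv2.resize(im[150:350,230:497],None,fx=3,fy=3,interpolation=cv2.INTER_CUBIC)[...,::-1])
    for n,z in dict(brush_tip=.145,brush_grip=.33,fixed_rim=.092,handle=.062,mould=0).items():
        for m in r.mark_of(n,c)[:2]: print(c,n,np.round(m["location"],1),round(m["confidence"],2),atz(c,m["location"],z,i).round(4))
E
```

```text
8.15 [0.65624852 0.00279959 0.31944434] 0.018857501056430765 [ 0.36088103 -0.69657365 -1.31250273]
scene brush_tip [366.7 248.7] 0.73 [0.6471 0.0022 0.145 ]
scene brush_tip [369.7 287.4] 0.25 [ 0.7254 -0.0873  0.145 ]
scene brush_grip [376.8 191.5] 0.56 [0.6636 0.0007 0.33  ]
scene fixed_rim [373.9 266.7] 0.8 [0.6679 0.0081 0.092 ]
scene handle [320.9 242.2] 0.71 [0.4962 0.0095 0.062 ]
scene mould [361.  284.7] 0.57 [0.634  0.0071 0.    ]
top brush_grip [416.3 265. ] 0.56 [ 0.4781 -0.226   0.33  ]
top brush_grip [421.3 262.6] 0.41 [ 0.4826 -0.235   0.33  ]
top mould [291.8 219.7] 0.87 [0.6323 0.0112 0.    ]
wrist brush_grip [312.8 321.7] 0.87 [0.6566 0.0045 0.33  ]
wrist fixed_rim [334.4 208.2] 0.86 [0.6776 0.003  0.092 ]
wrist handle [170.4 211.5] 0.83 [0.495  0.0037 0.062 ]
wrist mould [295.2 196. ] 0.67 [0.6343 0.0034 0.    ]
```

View pics/s3.png

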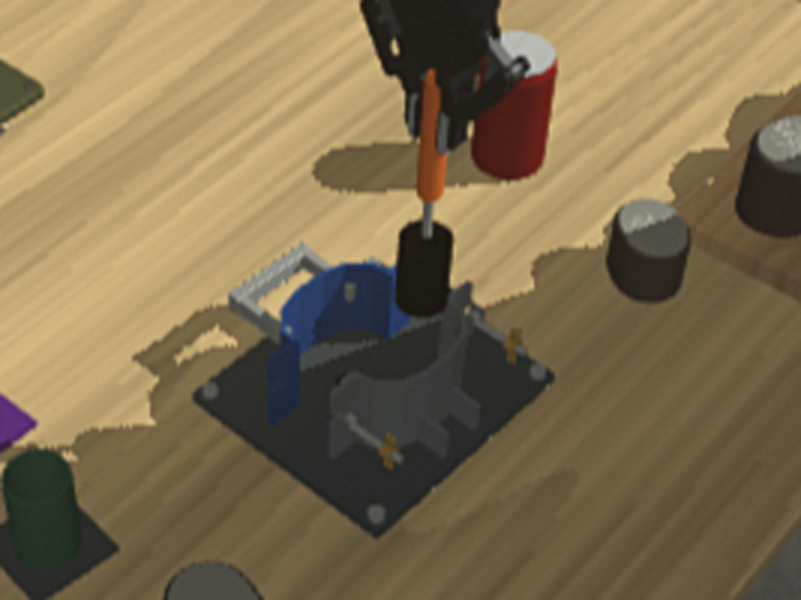

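The brush hangs upright over the fixed half's cell, end centre at crop (423,300), behind the opening and in front of the grey back wall. Scrub now.

In the tool's units: 12.3 cm / 100 = 0.123, 11.5 cm / 100 = 0.115.

>>> servo_tool(
  motion=[
    [0.001,0.002,0.03,0,0,0],
    [0.001,0.002,0.055,0,0,0],
    [0.001,0.002,0.08,0,0,0],
    [0.001,0.002,0.1,0,0,0],
    [0.001,0.002,0.115,0,0,0],
    [0.001,0.002,0.123,0,0,0],
    [0.001,0.002,0.123,0,0,0],
    [0.001,0.002,0.123,0,0,0],
  ],
)

```text
clock: 10.05
ee_pos: [0.6591, 0.0048, 0.1975]
tool_rot: [[0.046, 0.999, 0.002], [0.999, -0.046, -0.0], [-0.0, 0.002, -1.0]]
force: [0.1, -0.2, -0.9]
grip_width: 0.0192
grip_force: 39.3
```

```bash
python3 - <<'E'
from h import *
o=r.observe(); print(o["clock"],o["ee_pos"],o["grip_width"],o["force"],o["torque"])
im=r.capture("scene"); cv2.imwrite("pics/s4.png",cv2.resize(im[170:320,280:480],None,fx=4,fy=4,interpolation=cv2.INTER_CUBIC)[...,::-1])
E
```

```text
10.05 [0.65913496 0.0047664  0.1974792 ] 0.019208130895534564 [ 0.11511274 -0.21718709 -0.94858522] [-0.05469048 -0.00116875  0.00758786]
```

View pics/s4.png

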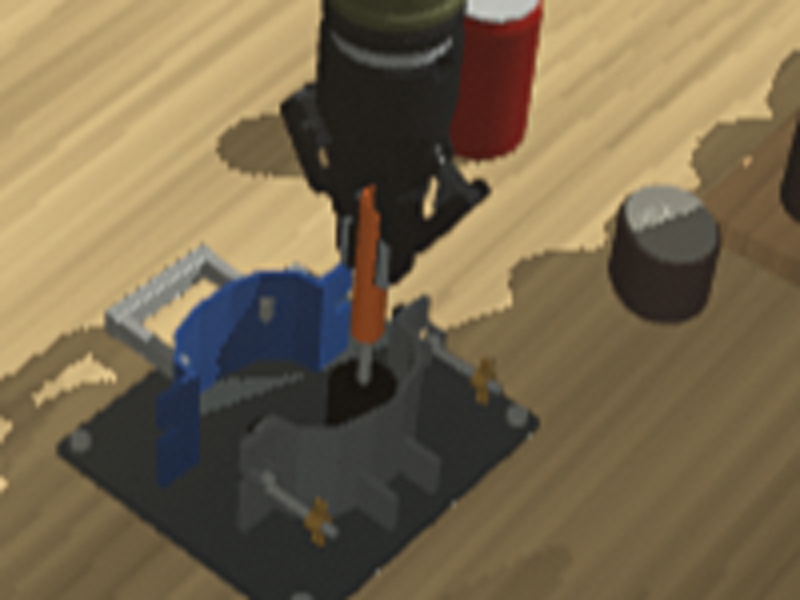

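The brush head is inside the grey half at its back wall (crop 362,385), upright. Now the remaining strokes.

In the tool's units: -12.2 cm / 100 = -0.122, -9 cm / 100 = -0.09.

>>> servo_tool(
  motion=[
    [0,0,0.004,0,0,0],
    [0,0,0.004,0,0,0],
    [0,0,-0.02,0,0,0],
    [0,0,-0.045,0,0,0],
    [0,0,-0.055,0,0,0],
    [0,0,-0.055,0,0,0],
    [0,0,-0.055,0,0,0],
    [0,0,-0.03,0,0,0],
    [0,0,-0.005,0,0,0],
    [0,0,0.004,0,0,0],
    [0,0,0.004,0,0,0],
    [0,0,0.004,0,0,0],
    [0,0,-0.02,0,0,0],
    [0,0,-0.045,0,0,0],
    [0,0,-0.055,0,0,0],
    [0,0,-0.055,0,0,0],
    [0,0,-0.055,0,0,0],
    [0,0,-0.09,0,0,0],
    [0,0,-0.122,0,0,0],
    [0,0,-0.122,0,0,0],
  ],
)

```text
clock: 12.6
ee_pos: [0.6596, 0.0048, 0.3208]
tool_rot: [[0.046, 0.999, 0.005], [0.999, -0.046, -0.0], [-0.0, 0.005, -1.0]]
force: [0.6, -0.4, -1.5]
grip_width: 0.019
grip_force: 39.4
```

```bash
python3 - <<'E'
from h import *
o=r.observe(); print(o["clock"],o["ee_pos"],o["grip_width"],o["force"])
# target: TCP where brush was gripped
d=np.array([.5192,-.2874,.325])-o["ee_pos"]; print(o["tool_rot"].T@d*100)
i=r.camera_info("wrist"); r.capture("wrist")
for n,z in dict(brush_grip=.335,fixed_rim=.092,handle=.062,loose_half=.012,mould=0,seal_left=.012,seal_right=.012).items():
    for m in r.mark_of(n,"wrist")[:2]: print(n,np.round(m["location"],1),round(m["confidence"],2),atz("wrist",m["location"],z,i).round(4))
E
```

```text
12.6 [0.65958021 0.0047597  0.32082938] 0.019033736542426464 [ 0.57674752 -0.3981617  -1.46530914]
[-29.83045427 -12.67807128  -0.47265436]
brush_grip [313.9 322. ] 0.79 [0.6601 0.007  0.335 ]
fixed_rim [331.3 205.7] 0.76 [0.6788 0.0061 0.092 ]
handle [165.9 211.7] 0.81 [0.4933 0.0045 0.062 ]
handle [309.  197.4] 0.41 [0.6567 0.0109 0.062 ]
mould [293.4 193.6] 0.74 [0.6367 0.0071 0.    ]
seal_left [291.8 142.9] 0.61 [0.6387 0.0698 0.012 ]
seal_right [295.2 194.6] 0.59 [0.6395 0.0074 0.012 ]
seal_right [330.7 206.9] 0.35 [ 0.6817 -0.0096  0.012 ]
```

In the tool's units: -29.8 cm / 100 = -0.298, -29.4 cm / 100 = -0.294.

>>> servo_tool(
  motion=[
    [-0.03,-0.013,-0.005,0,0,0],
    [-0.075,-0.032,-0.005,0,0,0],
    [-0.12,-0.051,-0.005,0,0,0],
    [-0.165,-0.07,-0.005,0,0,0],
    [-0.21,-0.089,-0.005,0,0,0],
    [-0.25,-0.106,-0.005,0,0,0],
    [-0.28,-0.119,-0.005,0,0,0],
    [-0.294,-0.125,-0.005,0,0,0],
    [-0.298,-0.127,-0.005,0,0,0],
    [-0.298,-0.127,-0.005,0,0,0],
    [-0.298,-0.127,-0.005,0,0,0],
    [-0.298,-0.127,-0.005,0,0,0],
  ],
)

```text
clock: 14.5
ee_pos: [0.5184, -0.2863, 0.3233]
tool_rot: [[0.045, 0.999, 0.0], [0.999, -0.045, 0.0], [0.0, 0.0, -1.0]]
force: [-0.8, -0.5, -0.9]
grip_width: 0.0187
grip_force: 39.3
```

```bash
python3 - <<'E'
from h import *
o=r.observe(); print(o["clock"],o["ee_pos"],o["force"])
d=np.array([.5190,-.2877,.1864])-o["ee_pos"]; print(o["tool_rot"].T@d*100)
im=r.capture("scene"); cv2.imwrite("pics/s5.png",cv2.resize(im[220:370,160:360],None,fx=4,fy=4,interpolation=cv2.INTER_CUBIC)[...,::-1])
E
```

```text
14.5 [ 0.51839823 -0.28627819  0.3233034 ] [-0.75836995 -0.47562458 -0.86699177]
[-0.14127356  0.06602916 13.69032195]
```

View pics/s5.png

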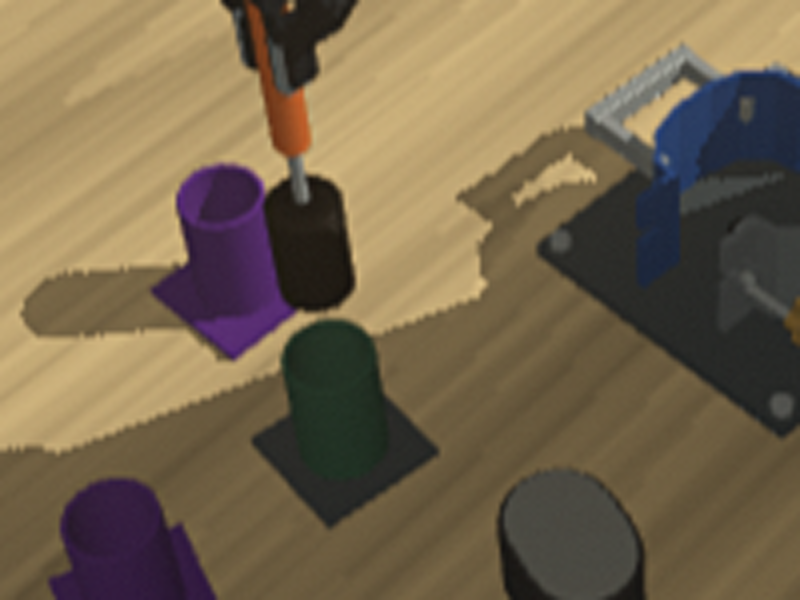

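The brush end (crop 321,293) hangs upright above the green pot's mouth (crop 330,347). Lower gently.

>>> servo_tool(
  motion=[
    [-0.001,0,0.03,0,0,0],
    [-0.001,0,0.05,0,0,0],
    [-0.001,0,0.07,0,0,0],
    [-0.001,0,0.09,0,0,0],
    [-0.001,0,0.11,0,0,0],
    [-0.001,0,0.125,0,0,0],
    [-0.001,0,0.133,0,0,0],
    [-0.001,0,0.133,0,0,0],
  ],
)

```text
clock: 15.55
ee_pos: [0.5178, -0.2879, 0.1897]
tool_rot: [[0.046, 0.999, -0.001], [0.999, -0.046, 0.001], [0.001, -0.001, -1.0]]
force: [0.8, -0.5, -0.9]
grip_width: 0.0187
grip_force: 39.4
```

In the tool's units: 0.3 cm / 100 = 0.003, 0.2 cm / 100 = 0.002.

>>> servo_tool(
  motion=[
    [0,0,0.002,0,0,0],
    [0,0,0.003,0,0,0],
    [0,0,0.003,0,0,0],
  ],
)

```text
clock: 15.92
ee_pos: [0.5181, -0.2881, 0.1877]
tool_rot: [[0.046, 0.999, 0.001], [0.999, -0.046, -0.0], [-0.0, 0.001, -1.0]]
force: [0.7, 0.6, -1.3]
grip_width: 0.0189
grip_force: 39.4
```

In the tool's units: -11.5 cm / 100 = -0.115, -9 cm / 100 = -0.09.

>>> servo_tool(
  motion=[
    [0,0,0,0,0,0],
    [0,0,0,0,0,0],
    [0,0,0,0,0,0],
    [0,0,0,0,0,0],
    [0,0,0,0,0,0],
    [0,0,-0.04,0,0,0],
    [0,0,-0.09,0,0,0],
    [0,0,-0.115,0,0,0],
    [0,0,-0.115,0,0,0],
  ],
  hand=-1,
)

```text
clock: 17.05
ee_pos: [0.5189, -0.2887, 0.3054]
tool_rot: [[0.046, 0.999, 0.005], [0.999, -0.046, -0.003], [-0.003, 0.005, -1.0]]
force: [-0.3, 0.2, -0.7]
grip_width: 0.0855
grip_force: 0.0
```

```bash
python3 - <<'E'
from h import *
o=r.observe(); print(o["clock"],o["ee_pos"],o["force"],o["grip_width"])
for c in ["top","scene","wrist"]:
    i=r.camera_info(c); r.capture(c)
    for n,z in dict(brush_grip=.195,handle=.062,loose_half=.012,mould=0).items():
        for m in r.mark_of(n,c)[:2]: print(c,n,np.round(m["location"],1),round(m["confidence"],2),atz(c,m["location"],z,i).round(4))
E
```

```text
17.05 [ 0.51891341 -0.28868847  0.30539296] [-0.27787942  0.23864564 -0.72942428] 0.08554608480619914
top handle [290.5 274.4] 0.57 [0.4904 0.0081 0.062 ]
top loose_half [293.8 242.5] 0.58 [0.5737 0.0044 0.012 ]
top mould [292.1 217.5] 0.62 [0.6378 0.0107 0.    ]
scene brush_grip [237.7 276.9] 0.56 [ 0.5183 -0.2833  0.195 ]
scene handle [318.5 245.3] 0.71 [ 0.499 -0.003  0.062]
scene loose_half [343.6 277. ] 0.82 [ 0.5902 -0.0101  0.012 ]
scene loose_half [398.3 201.5] 0.41 [0.5242 0.3205 0.012 ]
scene mould [363.2 284.7] 0.98 [0.6383 0.0108 0.    ]
wrist brush_grip [313.2 241.6] 0.7 [ 0.5178 -0.2886  0.195 ]
wrist handle [398.2   7.4] 0.35 [ 0.6144 -0.0804  0.062 ]
wrist loose_half [452.3 178.8] 0.31 [ 0.6853 -0.2689  0.012 ]
```

In the tool's units: 29.2 cm / 100 = 0.292, 28 cm / 100 = 0.28, 0.026 rad / 2 = 0.013.

>>> servo_tool(
  motion=[
    [0.03,-0.005,-0.005,0,0,0],
    [0.075,-0.011,0,0,0,0],
    [0.12,-0.018,0,0,0,0],
    [0.165,-0.024,0.01,0,0,0.005],
    [0.21,-0.031,0.02,0,0,0.01],
    [0.25,-0.037,0.03,0,0,0.013],
    [0.28,-0.041,0.04,0,0,0.013],
    [0.292,-0.042,0.05,0,0,0.013],
    [0.292,-0.042,0.05,0,0,0.013],
    [0.292,-0.042,0.05,0,0,0.013],
  ],
  hand=0.06,
  force=40,
)

```text
clock: 19.05
ee_pos: [0.4898, 0.0047, 0.2527]
tool_rot: [[0.073, 0.997, 0.0], [0.997, -0.073, -0.0], [-0.0, 0.0, -1.0]]
force: [-0.3, -0.7, 0.5]
grip_width: 0.0403
grip_force: 0.0
```

```bash
python3 - <<'E'
from h import *
o=r.observe(); print(o["clock"],o["ee_pos"],o["tool_rot"].round(3).tolist(),o["grip_width"])
i=r.camera_info("wrist"); im=r.capture("wrist"); cv2.imwrite("pics/w2.png",im[...,::-1]); np.save("w2.npy",np.array(i["extrinsics"]))
for n,z in dict(handle=.062,loose_half=.012,mould=0,fixed_rim=.092,seal_left=.012,seal_right=.012).items():
    for m in r.mark_of(n,"wrist")[:2]: print(n,np.round(m["location"],1),round(m["confidence"],2),atz("wrist",m["location"],z,i).round(4))
E
```

```text
19.05 [0.48975104 0.00474144 0.25265007] [[0.073, 0.997, 0.0], [0.997, -0.073, -0.0], [-0.0, 0.0, -1.0]] 0.040294085370609245
handle [316.1 214.6] 0.92 [0.4926 0.0054 0.062 ]
mould [445.5 195.3] 0.87 [0.6358 0.0054 0.    ]
fixed_rim [521.9 208.2] 0.61 [0.6793 0.0063 0.092 ]
seal_left [447.6 137.5] 0.6 [0.6352 0.0688 0.012 ]
seal_right [444.  258.2] 0.89 [ 0.6308 -0.063   0.012 ]
```

View pics/w2.png

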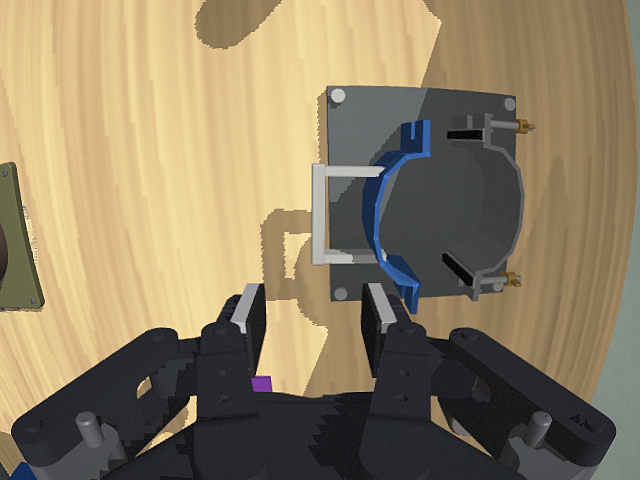

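The wrist view shows the steel bar handle spanning (319,164)–(319,264) outside the plate edge, the blue half right of it and both black seals at (464,134) and (459,267).

```bash
python3 - <<'E'
from h import *
i=dict(mtx=r.camera_info("wrist")["mtx"],extrinsics=np.load("w2.npy"))
W=lambda p,z:atz("wrist",p,z,i)
bo=[W(p,.017) for p in [(510,104),(498,286),(340.5,294),(338,96)]]
A,B,C,D=bo; x=A+B-C-D;y=A+D-B-C
print("bolts",np.round(bo,4)[:,:2].tolist(),np.linalg.norm(A-D),np.linalg.norm(A-B),np.arctan2(x[1],x[0]),np.arctan2(-y[0],y[1]),sum(bo)/4)
q=[W(p,.072) for p in [(313,164.5),(325.5,164.5),(325.5,264),(313,264)]]
y=q[0]+q[1]-q[2]-q[3]; print("bar",np.round(q,4)[:,:2].tolist(),sum(q)/4,np.arctan2(-y[0],y[1]))
f=[W(p,.092) for p in [(430.5,121),(417.5,313)]]; y=f[0]-f[1]; print("flange",f,sum(f)/2,np.linalg.norm(y),np.arctan2(-y[0],y[1]))
E
```

```text
bolts [[0.7105, 0.1063], [0.701, -0.1022], [0.5127, -0.0932], [0.5223, 0.1142]] 0.1883894112629112 0.20872990308452563 -0.04509627939626792 -0.046180564488422275 [0.61162203 0.00629003 0.017     ]
bar [[0.4931, 0.0509], [0.5037, 0.0501], [0.4979, -0.0383], [0.4867, -0.0375]] [0.49537131 0.00630106 0.072     ] -0.06860677716386807
flange [array([0.59091805, 0.08309074, 0.092     ]), array([ 0.57868422, -0.08537361,  0.092     ])] [ 0.58480113 -0.00114144  0.092     ] 0.168907975189232 -0.07249247466755676
```

In the tool's units: 20.1 cm / 100 = 0.201, 19 cm / 100 = 0.19.

>>> servo_tool(
  motion=[
    [0.0015,0.005,0.05,0,0,0],
    [0.0015,0.005,0.1,0,0,0],
    [0.0015,0.005,0.14,0,0,0],
    [0.0015,0.005,0.17,0,0,0],
    [0.0015,0.005,0.19,0,0,0],
    [0.0015,0.005,0.201,0,0,0],
    [0.0015,0.005,0.201,0,0,0],
    [0.0015,0.005,0.201,0,0,0],
  ],
)

```text
clock: 20.4
ee_pos: [0.4965, 0.0065, 0.0534]
tool_rot: [[0.072, 0.997, 0.004], [0.997, -0.072, -0.0], [-0.0, 0.004, -1.0]]
force: [0.1, 0.3, 5.4]
grip_width: 0.0404
grip_force: 2.3
```

>>> servo_tool(
  motion=[
    [0,0,0,0,0,0],
    [0,0,0,0,0,0],
    [0,0,0,0,0,0],
    [0,0,0,0,0,0],
    [0,0,0,0,0,0],
    [0,0,0,0,0,0],
  ],
  hand=1,
  force=60,
)

```text
clock: 21.15
ee_pos: [0.4948, 0.0066, 0.0516]
tool_rot: [[0.072, 0.997, 0.001], [0.997, -0.072, -0.0], [-0.0, 0.001, -1.0]]
force: [-0.8, -1.2, 4.4]
grip_width: 0.0109
grip_force: 59.1
```

```bash
python3 - <<'E'
from h import *
o=r.observe(); print(o["clock"],o["ee_pos"],o["tool_rot"].round(4).tolist(),o["force"],o["torque"],o["grip_width"],o["grip_force"])
E
```

```text
21.15 [0.49476075 0.00663073 0.05162093] [[0.0719, 0.9974, 0.0005], [0.9974, -0.0719, -0.0002], [-0.0002, 0.0005, -1.0]] [-0.80631597 -1.19421534  4.41588236] [-0.15044641 -0.01923103 -0.07721691] 0.010860100166670102 59.08314406871796
```

In the tool's units: 4 cm / 100 = 0.04, 3.8 cm / 100 = 0.038, -0.026 rad / 2 = -0.013.

>>> servo_tool(
  motion=[
    [0.0005,0.003,0,0,0,-0.001],
    [0.0012,0.007,0,0,0,-0.003],
    [0.002,0.011,0,0,0,-0.005],
    [0.0028,0.015,0,0,0,-0.007],
    [0.0036,0.019,0,0,0,-0.009],
    [0.0044,0.024,0,0,0,-0.011],
    [0.0052,0.029,0,0,0,-0.013],
    [0.006,0.034,0,0,0,-0.013],
    [0.0064,0.038,0,0,0,-0.013],
    [0.0064,0.04,0,0,0,-0.013],
    [0.0064,0.04,0,0,0,-0.013],
    [0.0064,0.04,0,0,0,-0.013],
  ],
)

```text
clock: 22.65
ee_pos: [0.5346, 0.0104, 0.0517]
tool_rot: [[0.046, 0.999, -0.001], [0.999, -0.046, 0.0], [0.0, -0.001, -1.0]]
force: [-2.8, 0.4, 7.8]
grip_width: 0.0108
grip_force: 59.5
```

```bash
python3 - <<'E'
from h import *
o=r.observe(); print(o["clock"],o["ee_pos"],o["tool_rot"].round(4).tolist(),o["force"],o["torque"],o["grip_width"])
im=r.capture("top"); i=r.camera_info("wrist"); np.save("w3.npy",np.array(i["extrinsics"])); w=r.capture("wrist")
a=cv2.resize(im[175:290,235:355],None,fx=4,fy=4,interpolation=cv2.INTER_CUBIC)
b=cv2.resize(w[30:330,300:600],(460,460),interpolation=cv2.INTER_CUBIC)
cv2.imwrite("pics/w3.png",cv2.resize(w[20:440,300:590],None,fx=1.4,fy=1.4,interpolation=cv2.INTER_CUBIC)[...,::-1])
cv2.imwrite("pics/t3.png",a[...,::-1])
E
```

```text
22.65 [0.53455203 0.0104284  0.0516602 ] [[0.0458, 0.999, -0.0012], [0.999, -0.0458, 0.0003], [0.0003, -0.0012, -1.0]] [-2.80766434  0.39535203  7.78398755] [ 0.00738468  0.30880849 -0.01965627] 0.010831666886371353
```

View pics/w3.png

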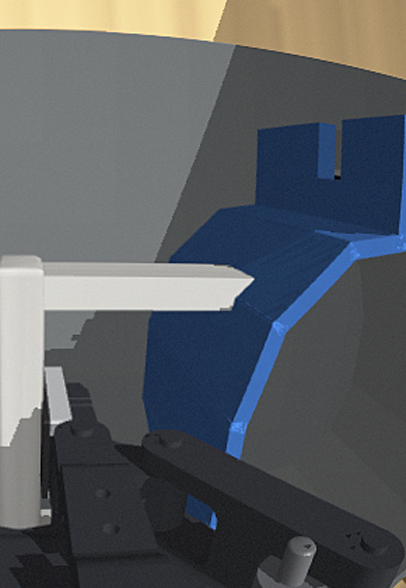

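This wrist crop shows the bar held between the fingers and the half square on the plate, flange slot at (335,150). I'm relieving the slight downward force, then approaching.

In the tool's units: -0.1 cm / 100 = -0.001, -0.05 cm / 100 = -0.0005.

>>> servo_tool(
  motion=[
    [0,0,-0.0005,0,0,0],
    [0,0,-0.001,0,0,0],
    [0,0,-0.001,0,0,0],
  ],
)

```text
clock: 23.12
ee_pos: [0.5346, 0.0104, 0.0518]
tool_rot: [[0.046, 0.999, -0.0], [0.999, -0.046, 0.0], [0.0, -0.0, -1.0]]
force: [1.5, 0.1, 0.3]
grip_width: 0.0109
grip_force: 58.6
```

```bash
python3 - <<'E'
from h import *
o=r.observe(); print(o["clock"],o["ee_pos"],o["force"],o["torque"])
im=r.capture("top"); hsv=cv2.cvtColor(im,cv2.COLOR_RGB2HSV)
m=((hsv[...,0]>105)&(hsv[...,0]<125)&(hsv[...,1]>120)&(hsv[...,2]>40)); m[:175]=0;m[300:]=0;m[:,:235]=0;m[:,350:]=0
ys,xs=np.nonzero(m); print(len(xs),xs.min(),xs.max(),ys.min(),ys.max())
for x in list(range(xs.min(),xs.min()+14))+list(range(xs.max()-13,xs.max()+1)): c=ys[xs==x]; print(x,c.min() if len(c) else None,c.max() if len(c) else None,end="; ")
def mo(p): d=np.array(p[:2])-[.6366,.0052]; c,s=np.cos(-.046),np.sin(-.046); return np.array([c*d[0]+s*d[1],-s*d[0]+c*d[1]]).round(4)
L=xs.min();R=xs.max()
for px in [(L-.5,np.min(ys[xs==L+1])),(R+.5,np.min(ys[xs==R-1]))]: print(px,mo(atz("top",px,.092)))
E
```

```text
23.125 [0.53462488 0.01037546 0.05181894] [1.54744299 0.06185828 0.32902323] [ 0.10754315 -0.22724478  0.02441538]
113 319 330 216 226
319 216 225; 320 216 225; 321 216 225; 322 216 225; 323 216 225; 324 216 225; 325 216 225; 326 217 225; 327 216 226; 328 216 226; 329 217 225; 330 217 219; 331 None None; 332 None None; 317 None None; 318 None None; 319 216 225; 320 216 225; 321 216 225; 322 216 225; 323 216 225; 324 216 225; 325 216 225; 326 217 225; 327 216 226; 328 216 226; 329 217 225; 330 217 219; (np.float64(318.5), np.int64(216)) [-0.013  -0.0585]
(np.float64(330.5), np.int64(217)) [-0.0135 -0.0858]
```

>>> servo_tool(
  motion=[
    [0,0.001,0,0,0,0],
    [0,0.002,0,0,0,0],
    [0,0.003,0,0,0,0],
    [0,0.004,0,0,0,0],
    [0,0.004,0,0,0,0],
    [0,0.004,0,0,0,0],
  ],
)

```text
clock: 23.92
ee_pos: [0.5387, 0.01, 0.0519]
tool_rot: [[0.046, 0.999, -0.0], [0.999, -0.046, -0.0], [-0.0, -0.0, -1.0]]
force: [-0.8, -0.2, -2.6]
grip_width: 0.011
grip_force: 58.3
```

In the tool's units: 0.1 cm / 100 = 0.001, 0.05 cm / 100 = 0.0005.

>>> servo_tool(
  motion=[
    [0,0.0005,0,0,0,0],
    [0,0.001,0,0,0,0],
    [0,0.001,0,0,0,0],
  ],
)

```text
clock: 24.3
ee_pos: [0.5397, 0.01, 0.052]
tool_rot: [[0.046, 0.999, -0.0], [0.999, -0.046, 0.0], [0.0, -0.0, -1.0]]
force: [-0.9, -0.2, -3.4]
grip_width: 0.0112
grip_force: 58.3
```

In the tool's units: 0.1 cm / 100 = 0.001, 0.05 cm / 100 = 0.0005.

>>> servo_tool(
  motion=[
    [0,0.0005,0,0,0,0],
    [0,0.001,0,0,0,0],
    [0,0.001,0,0,0,0],
  ],
)

```text
clock: 24.68
ee_pos: [0.5404, 0.01, 0.052]
tool_rot: [[0.046, 0.999, -0.001], [0.999, -0.046, 0.0], [0.0, -0.001, -1.0]]
force: [-1.6, 0.8, -3.7]
grip_width: 0.0113
grip_force: 58.5
```

In the tool's units: 0.1 cm / 100 = 0.001, 0.05 cm / 100 = 0.0005.

>>> servo_tool(
  motion=[
    [0,0.0005,0.0003,0,0,0],
    [0,0.001,0.0005,0,0,0],
    [0,0.001,0.0005,0,0,0],
    [0,0.001,0.0005,0,0,0],
  ],
)

```text
clock: 25.18
ee_pos: [0.5411, 0.0099, 0.0519]
tool_rot: [[0.046, 0.999, -0.002], [0.999, -0.046, 0.0], [-0.0, -0.002, -1.0]]
force: [-6.3, 0.8, 2.0]
grip_width: 0.0109
grip_force: 59.0
```

In the tool's units: 0.1 cm / 100 = 0.001, 0.05 cm / 100 = 0.0005.

>>> servo_tool(
  motion=[
    [0,0.0005,0,0,0,0],
    [0,0.001,0,0,0,0],
    [0,0.001,0,0,0,0],
    [0,0.001,0,0,0,0],
  ],
)

```text
clock: 25.68
ee_pos: [0.5415, 0.01, 0.0519]
tool_rot: [[0.046, 0.999, -0.004], [0.999, -0.046, 0.0], [-0.0, -0.004, -1.0]]
force: [-8.8, 0.3, 2.2]
grip_width: 0.0111
grip_force: 59.3
```

```bash
python3 - <<'E'
from h import *
o=r.observe(); print(o["clock"],o["ee_pos"],o["force"],o["torque"],o["grip_force"])
E
```

```text
25.675 [0.54154804 0.00996139 0.05188445] [-8.79674634  0.31503733  2.20462739] [0.0183038  1.26930474 0.01426302] 59.30264890193939
```

In the tool's units: 0.2 cm / 100 = 0.002, 0.05 cm / 100 = 0.0005.

>>> servo_tool(
  motion=[
    [0,0.0005,0,0,0,0],
    [0,0.001,0,0,0,0],
    [0,0.0015,0,0,0,0],
    [0,0.002,0,0,0,0],
    [0,0.002,0,0,0,0],
    [0,0.002,0,0,0,0],
  ],
)

```text
clock: 26.42
ee_pos: [0.5424, 0.0099, 0.0519]
tool_rot: [[0.046, 0.999, -0.007], [0.999, -0.046, 0.0], [-0.0, -0.007, -1.0]]
force: [-13.9, 0.3, 6.9]
grip_width: 0.0109
grip_force: 60.0
```

```bash
python3 - <<'E'
from h import *
o=r.observe(); print(o["clock"],o["ee_pos"],o["force"],o["torque"],o["tool_rot"].round(4).tolist())
E
```

```text
26.425 [0.54236023 0.00993895 0.05186906] [-13.89476882   0.27155271   6.87860162] [5.93588993e-02 1.84489227e+00 2.77423594e-04] [[0.0458, 0.9989, -0.0069], [0.999, -0.0457, 0.0003], [-0.0001, -0.0069, -1.0]]
```

In the tool's units: 0.15 cm / 100 = 0.0015, 0.1 cm / 100 = 0.001.

>>> servo_tool(
  motion=[
    [0,0.0005,-0.0003,0,0,0],
    [0,0.001,-0.0005,0,0,0],
    [0,0.0015,-0.0005,0,0,0],
    [0,0.0015,-0.0005,0,0,0],
    [0,0.0015,-0.0005,0,0,0],
    [0,0.0015,-0.0005,0,0,0],
  ],
)

```text
clock: 27.18
ee_pos: [0.5429, 0.0099, 0.0519]
tool_rot: [[0.046, 0.999, -0.009], [0.999, -0.046, 0.0], [-0.0, -0.009, -1.0]]
force: [-16.2, 0.9, 6.8]
grip_width: 0.0108
grip_force: 60.1
```

```bash
python3 - <<'E'
from h import *
for k in range(4):
    r.capture("top"); o=r.observe(); print(o["clock"],o["ee_pos"].round(4),o["force"].round(1),o["torque"].round(2))
im=r.capture("top"); hsv=cv2.cvtColor(im,cv2.COLOR_RGB2HSV)
m=((hsv[...,0]>105)&(hsv[...,0]<125)&(hsv[...,1]>120)&(hsv[...,2]>40)); m[:175]=0;m[300:]=0;m[:,:235]=0;m[:,350:]=0
ys,xs=np.nonzero(m); print(xs.min(),xs.max(),[(x,ys[xs==x].min()) for x in range(xs.min(),xs.max()+1)])
r.capture("scene")
for c in ["top","scene"]:
  for n,z in dict(brush_grip=.195,handle=.062,loose_half=.012,cobble_a=0,oil_can=0).items():
    for q in r.mark_of(n,c)[:2]: print(c,n,np.round(q["location"],1),round(q["confidence"],2),atz(c,q["location"],z).round(4))
E
```

```text
27.225 [0.5429 0.0099 0.0519] [-15.6   0.7   7.6] [ 0.05  2.17 -0.03]
27.275 [0.5429 0.0099 0.0519] [-16.7   0.8   7.5] [ 0.04  2.16 -0.02]
27.325 [0.5429 0.0099 0.0519] [-16.    0.3   7.6] [ 0.05  2.23 -0.04]
27.375 [0.5429 0.0099 0.0519] [-15.6  -0.4   6.7] [ 0.01  2.18 -0.05]
319 330 [(319, np.int64(213)), (320, np.int64(213)), (321, np.int64(213)), (322, np.int64(213)), (323, np.int64(213)), (324, np.int64(213)), (325, np.int64(213)), (326, np.int64(213)), (327, np.int64(213)), (328, np.int64(213)), (329, np.int64(213)), (330, np.int64(213))]
top brush_grip [428.5 256.6] 0.71 [ 0.5161 -0.2777  0.195 ]
top brush_grip [184.6 188.6] 0.64 [0.6484 0.2277 0.195 ]
top handle [160.1 261.4] 0.69 [0.514  0.3054 0.062 ]
top cobble_a [405.6 201.3] 0.94 [ 0.6848 -0.2669  0.    ]
top cobble_a [183.1 188.8] 0.59 [0.7041 0.28   0.    ]
top oil_can [157.3 265.5] 0.66 [0.513  0.3291 0.    ]
scene brush_grip [235.9 281.1] 0.78 [ 0.5241 -0.2939  0.195 ]
scene brush_grip [248.2 335.7] 0.38 [ 0.6459 -0.3736  0.195 ]
scene handle [335.6 252.7] 0.96 [0.5495 0.0056 0.062 ]
scene loose_half [362.2 284.6] 0.87 [0.6421 0.001  0.012 ]
scene cobble_a [446.2 236.6] 0.91 [0.7039 0.2981 0.    ]
scene cobble_a [306.1 368. ] 0.79 [ 0.6933 -0.2668  0.    ]
scene oil_can [399.1 200.7] 0.89 [0.5167 0.3369 0.    ]
```

In the tool's units: 0.05 cm / 100 = 0.0005, 0.03 cm / 100 = 0.0003.

>>> servo_tool(
  motion=[
    [0,0.0003,0,0,0,0],
    [0,0.0005,0,0,0,0],
    [0,0.0005,0,0,0,0],
    [0,0.0005,0,0,0,0],
    [0,0.0005,0,0,0,0],
    [0,0.0005,0,0,0,0],
    [0,0.0005,0,0,0,0],
    [0,0.0005,0,0,0,0],
    [0,0.0005,0,0,0,0],
    [0,0.0005,0,0,0,0],
    [0,0.0005,0,0,0,0],
    [0,0.0005,0,0,0,0],
    [0,0.0005,0,0,0,0],
    [0,0.0005,0,0,0,0],
  ],
)

```text
clock: 29.72
ee_pos: [0.5431, 0.0099, 0.0519]
tool_rot: [[0.046, 0.999, -0.01], [0.999, -0.046, 0.0], [-0.0, -0.01, -1.0]]
force: [-17.7, 0.1, 9.5]
grip_width: 0.011
grip_force: 60.4
```

```bash
python3 - <<'E'
from h import *
F=[]
for k in range(4): r.capture("top"); o=r.observe(); F.append(o["force"])
f=np.mean(F,0); print(o["clock"],o["ee_pos"].round(4),f.round(1),o["torque"].round(2))
if 12<-f[0]<21: print(r.hand_in())
E
```

```text
29.925 [0.5431 0.0099 0.0519] [-17.3   0.4   8.4] [-0.01  2.31 -0.01]
the job is handed in; nothing more can be done
None
```

The job is handed in: two strokes done on the fixed half's back wall, the brush is back in its pot and let go, and the loose half is still held on the seals with a wrist reading of 17 N, about 15 N of it on the seals by my estimate after friction; the hand-in returned no verdict.

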